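# Pack the sampling caddy

### The arm

A 7-joint arm with a two-finger parallel gripper is mounted at the origin on a cart in front of the work surface, level with it; the furniture and walls round the work are solid. World frame = base frame: x ahead of the robot, y to its left, z up, the work surface at z = 0. Lengths are in m, angles in rad, forces in N, time in s.
With the tool pointing down it reaches from about 0.4 to 0.925 m from the base axis. Payload 5.6 kg.
Tool frame: the origin (TCP) lies midway between the tips of the shut fingers; the grasp point (between the pads) lies 19 mm behind it; z points along the fingers, y is the direction in which the jaws open and shut (so a half turn about z gives the same grasp; the last joint's range is limited). The gripper opens to 85 mm and grips with 20 to 120 N. Pads are 22 mm wide; open, the fingers measure 114 mm over their backs; the gripper's body (76 mm by 85 mm) begins 54 mm behind the grasp point. The pads swing forward as they close: fully open they stand 13 mm farther back than shut.
Start: joints at [1.061, 0.468, -0.012, 1.603, 0.006, 1.071, -0.056], TCP at [0.292, -0.58, 0.231] pointing down, gripper open.
Joint ranges: [-2.53, 2.53], [-0.31, 2.02], [-1.57, 1.55], [0.28, 2.44], [-1.29, 4.43], [0.15, 1.84], [-2.92, 2.92]. Speed limits (rad/s): [2.57, 2.57, 3.14, 3.14, 3.14, 3.14, 3.14].

### API

Orientations are given as a unit quaternion [x, y, z, w].
In Python, from plant import manip, grab_frame, workorder gives the robot as it stands. The module is installed in compiled form; this text tells all that it offers.
- The arm moves only by the tool move_arm, never from a script. Its argument "motion" is a list that holds one entry, the list of rows, each a list of 7 numbers: the turn, a rotation vector about the tool's x, y, z in rad, then the shift along the tool's x, y, z in m, then the gripper command: -1 is shut, 1 is fully open, values between are in proportion. In form: [[[wx, wy, wz, x, y, z, grip], ...]]. A call has 1 to 20 rows; each row is the pose to reach, as a shift and turn from the pose commanded when the call began, along the tool's axes at that moment; what a row does not reach only later rows make up. A row lasts 1/8 s, in which the tool goes at most 62.5 mm and 10.7 degrees, less where a joint would pass 70% of its speed; a pose out of reach is approached as far as the arm can. A call with a gripper value outside its range is refused whole. The fingers move at their own pace and stop on an object; "grip_force" is the grip in N (left out, the last holds). Time passes only in rows, so rows that repeat a pose let the fingers close. It gives the time, the measured TCP pose, the force and the opening at its end, in the units of the state.
- manip.read_state(): the state, without advancing time (a new reading comes with each control period).
- grab_frame(name): name is "scene" or "top" or "wrist"; returns a dict with "frame" (420x560x3 uint8, red, green, blue), "intrinsics" (3x3 intrinsics, pixels), "cam_to_world" (4x4, takes a point from camera to world coordinates); the wrist camera has in their place "mount" (4x4, takes a point from camera to tool coordinates, whose origin is the TCP and whose axes are the flange's). Camera axes: x right, y up, looking along -z (the intrinsics and any distortion apply to the point x, -y, -z); pixel columns grow to the right and rows downward; lengths in m; the calibration is good to about 2 mm. A picture is of the moment at which its call begins: read the wrist's pose just before it. There is no depth.
- workorder.close_job(): hands the job in, once; it reports no verdict.
The state is a dict: "clock": time; "joints": joint angles; "dq": joint speeds; "joint_torque": joint torques, N m; "ee_pos": TCP position; "tcp_rot": TCP orientation; "ft_force": force on the tool from outside, world axes, zero at the start; "wrist_torque": the same for the moment, N m; "opening": finger opening in m.
Only numpy, scipy, OpenCV 4.12 (cv2) and the standard library are available. Lean on these libraries where they do the work, as an engineer would, in place of code of your own. Each camera call takes 0.05 s, during which the arm holds its last target. There are 200 camera calls.

### The job

Pack the white sampling caddy on the bench for the round of the tanks: lay the yellow pH pen in its two saddles, stand the brown dropper bottle from beside the caddy (not one of those kept with the wash bottle at the far left) in the large middle cell, and stand the two vials that are loose on the bench in the two small cells, one in each. The marker pen, the white dropper bottle near the caddy and the vials in the clear rack do not belong in it: leave them where they are.

Things in the scene. Friction and masses are not known exactly. Their poses are not given: they have to be found in the camera images.
- pen_mid (a point): Yellow pocket pH pen with a dark grey cap on one end, 149 mm long, 30 mm wide, 20 mm thick, lying flat on the bench. Point: its middle, 10 mm above its underside; y runs along its length, z is up. Grip it across its width near the middle.
- brown_bottle_mid (a point): Brown glass dropper bottle with black dropper top and pale label, round body 34 mm in diameter and 68 mm tall, 112 mm tall in all, standing beside the caddy. Point: on its axis, 40 mm above its underside; z is up. Grip the round body 45 to 55 mm above its underside.
- vial_a_mid (a point): Sample vial, 27 mm diameter, 68 mm tall, clear body with a blue screw cap, standing loose on the bench. Point: on its axis, 34 mm above its underside; z is up the vial. Grip it from above, 40 to 55 mm above its underside. Both loose vials are alike: either may go in either small cell.
- vial_b_mid (a point): Sample vial, 27 mm diameter, 68 mm tall, clear body with a blue screw cap, standing loose on the bench. Point: on its axis, 34 mm above its underside; z is up the vial. Grip it from above, 40 to 55 mm above its underside. Both loose vials are alike: either may go in either small cell.
- pen_insert: Grey fixed insert with two saddles, 76 x 180 mm (x, y), in the white caddy. Origin: centre of its underside, 4 mm over the bench; z up. Saddles at y +/-52 mm, 18 mm long: notch 46 mm wide, bottom at z 26 mm, ears to 40 mm. End stops at y +/-84 mm, to 36 mm. The pen lies over the centre along y, either way round. Between the saddles it is open for fingers down to z 4 mm. Caddy rim at z 12 mm.
- bottle_insert: Grey fixed insert with three square cells in a row, beside the other (centres 78 mm apart; either may be nearer the robot). Origin: centre of its underside, 4 mm over the bench; y along the row, z up. Large cell, 52 mm wide, at y 0; small cells, 43 mm, at y +/-57.5 mm. Cell floor at z 4 mm, top of the block at z 28 mm; block 62 x 170 mm (x, y).
- felt_marker_mid (a point): White felt marker with a black cap, round, 135 mm long, 18 mm thick, lying on the bench: not to be moved. Point: its middle, 9 mm up; y runs along its length.
- white_bottle_mid (a point): White plastic dropper bottle with a pointed cap, 30 mm in diameter, 85 mm tall, standing on the bench: not to be moved. Point: on its axis, 40 mm above its underside.
- rack_vial_a_mid (a point): Labelled vial, 27 mm in diameter, 68 mm tall, standing in the clear six-place rack (74 by 118 mm, 50 mm tall, fixed): not to be moved. Point: on its axis, 34 mm above its underside.
- rack_vial_b_mid (a point): Second labelled vial in the same rack: not to be moved. Point: on its axis, 34 mm above its underside.
There are look-alikes about, which are no part of the job. Leave any green look-alike of the part that bears vial_b_mid alone. Leave any purple look-alike of the part that bears brown_bottle_mid alone.

How it is judged:
At the end, for the whole second after the job is handed in: Pen flat in both saddles, brown bottle upright on the floor of the large cell, one loose vial upright on the floor of each small cell (each within 11.5 mm per axis, pen within 0.2 rad), all at rest; marker, white bottle and racked vials within 20 mm of their start, not toppled (x of pen_mid in the frame of pen_insert between -0.0115 and 0.0115 m and y of pen_mid in the frame of pen_insert between -0.0115 and 0.0115 m and z of pen_mid in the frame of pen_insert between 0.03 and 0.042 m and angle between the y axis of pen_mid and the y axis of pen_insert, either way round below 0.2 rad and angle between each of pen_mid, white_bottle_mid, rack_vial_a_mid, rack_vial_b_mid's own z axis and vertical below 0.2 rad and x of brown_bottle_mid in the frame of bottle_insert between -0.0115 and 0.0115 m and y of brown_bottle_mid in the frame of bottle_insert between -0.0115 and 0.0115 m and z of brown_bottle_mid in the frame of bottle_insert between 0.038 and 0.05 m and angle between each of brown_bottle_mid, vial_a_mid, vial_b_mid's own z axis and vertical below 0.12 rad and (((x of vial_a_mid in the frame of bottle_insert between -0.0115 and 0.0115 m and y of vial_a_mid in the frame of bottle_insert between -0.069 and -0.046 m and z of vial_a_mid in the frame of bottle_insert between 0.032 and 0.044 m) and (x of vial_b_mid in the frame of bottle_insert between -0.0115 and 0.0115 m and y of vial_b_mid in the frame of bottle_insert between 0.046 and 0.069 m and z of vial_b_mid in the frame of bottle_insert between 0.032 and 0.044 m)) or ((x of vial_a_mid in the frame of bottle_insert between -0.0115 and 0.0115 m and y of vial_a_mid in the frame of bottle_insert between 0.046 and 0.069 m and z of vial_a_mid in the frame of bottle_insert between 0.032 and 0.044 m) and (x of vial_b_mid in the frame of bottle_insert between -0.0115 and 0.0115 m and y of vial_b_mid in the frame of bottle_insert between -0.069 and -0.046 m and z of vial_b_mid in the frame of bottle_insert between 0.032 and 0.044 m))) and distance of each of felt_marker_mid, white_bottle_mid, rack_vial_a_mid, rack_vial_b_mid from where it was at the start of the episode below 0.02 m and linear speed of each of pen, brown_bottle, vial_a, vial_b below 0.02 m/s); the robot touches nothing.
It also fails if it takes over 102 s, if anything falls off the work surface, if the arm or the gripper's body presses on something with over 40 N, if the wrist force passes 120 N, or if a joint passes its speed limit or range.

## Working session

There is one attempt and no reset: what is moved stays moved. The work goes in short steps, Python scripts to look and compute and a tool call to move; the robot and the scene stay as the last step left them, time stands still between calls to the robot, and variables do not carry over. Pictures are saved under pics/ and viewed, about 12 in all and at most 16, crops included, and the job is handed in when it is done.

Besides the shell and the picture viewer there is one more tool, called after "Emit:" in YAML: its name, and indented under it one key for each argument. move_arm: Moves the arm, as the interface text tells. Its arguments: {"type":"object","properties":{"motion":{"type":"array","items":{"type":"array","items":{"type":"array","items":{"type":"number"}}}},"grip_force":{"type":"number"}},"required":["motion"]}

```bash
mkdir -p pics
cat > h.py <<'E'
import numpy as np, cv2
from plant import manip, grab_frame, workorder
from scipy.spatial.transform import Rotation as R
def save(n,f):
    cv2.imwrite('pics/'+n+'.png',f[:,:,::-1])
def ray(c,u,v):
    K=np.array(c['intrinsics']);M=np.array(c['cam_to_world'])
    d=np.linalg.inv(K)@[u,v,1]; d=np.array([d[0],-d[1],-d[2]])
    return M[:3,3],M[:3,:3]@d
def onz(c,u,v,z):
    o,d=ray(c,u,v); return o+d*(z-o[2])/d[2]
E
python3 - <<'E'
from h import *
print(manip.read_state())
for n in('top','scene'):
    c=grab_frame(n); save(n,c['frame']); print({k:(v.tolist() if hasattr(v,'tolist') else v) for k,v in c.items() if k!='frame'})
    np.save(n+'.npy',c,allow_pickle=True)
E
```

```text
{'clock': 0.0, 'joints': array([ 1.06097423,  0.46842914, -0.01160249,  1.60365128,  0.00602543,
        1.07137657, -0.05628888]), 'dq': array([ 0.00108734,  0.00067817,  0.0001397 , -0.00059873, -0.00011655,
       -0.00109457, -0.00015202]), 'joint_torque': array([ 5.02960193e-04, -5.32391346e+01,  2.17045489e-02, -2.51303226e+01,
        1.13940719e-02,  7.67371792e-03, -1.35765490e-06]), 'ee_pos': array([ 0.29220893, -0.57997849,  0.23029316]), 'tcp_rot': array([ 9.72887401e-01,  2.31277468e-01, -2.83331839e-04, -8.70177677e-04]), 'ft_force': array([-0.0043202 , -0.17702809, -0.25063213]), 'wrist_torque': array([ 0.07311377, -0.04269862, -0.05170785]), 'opening': 0.08536925452495396}
{'intrinsics': [[516.3167441598132, 0.0, 272.5124133951435], [0.0, 516.3167441598132, 210.97497172762704], [0.0, 0.0, 1.0]], 'cam_to_world': [[0.02434765303089556, 0.9825223490982308, -0.18454545595701244, 0.21301241507470312], [-0.9996471751328845, 0.02196740799588121, -0.01493178605481319, 0.014706396947370155], [-0.010616828186013663, 0.18484389767703172, 0.9827105456088439, 1.6568504117465122], [0.0, 0.0, 0.0, 1.0]]}
{'intrinsics': [[513.7589257360708, 0.0, 277.8983475646498], [0.0, 513.7589257360708, 211.39708905137536], [0.0, 0.0, 1.0]], 'cam_to_world': [[-0.4822171845165496, 0.6075857435521413, -0.631115006309566, -0.40086512337294644], [-0.8758805964372385, -0.3486142068789307, 0.33361851799161496, 0.5236997712016724], [-0.017313802057301767, 0.7136579705954144, 0.7002803247728405, 1.0907405556970071], [0.0, 0.0, 0.0, 1.0]]}
```

Run:
```python
import cv2
for n in('top','scene'):
    a=cv2.imread(f'pics/{n}.png'); cv2.imwrite(f'pics/{n}2.png',cv2.resize(a,(800,600),interpolation=cv2.INTER_CUBIC))
```

```text
(no output)
```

View pics/top2.png

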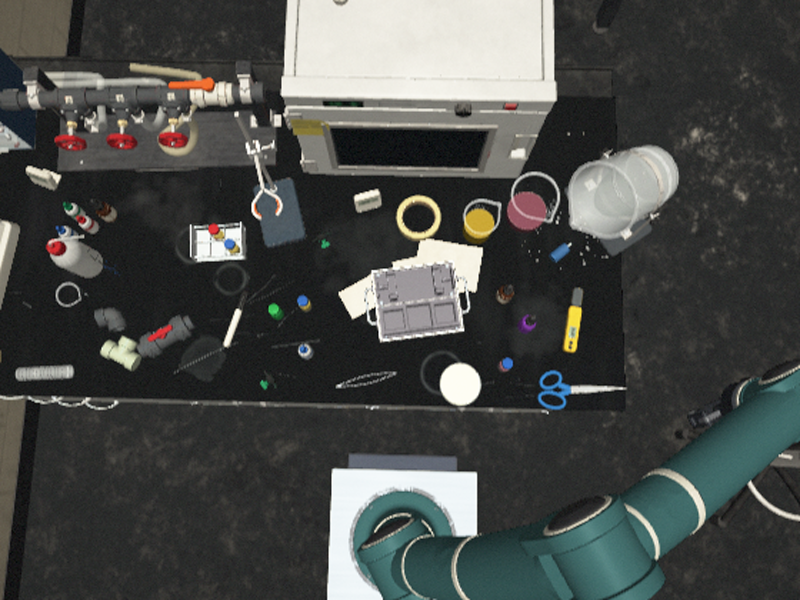

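View pics/scene2.png

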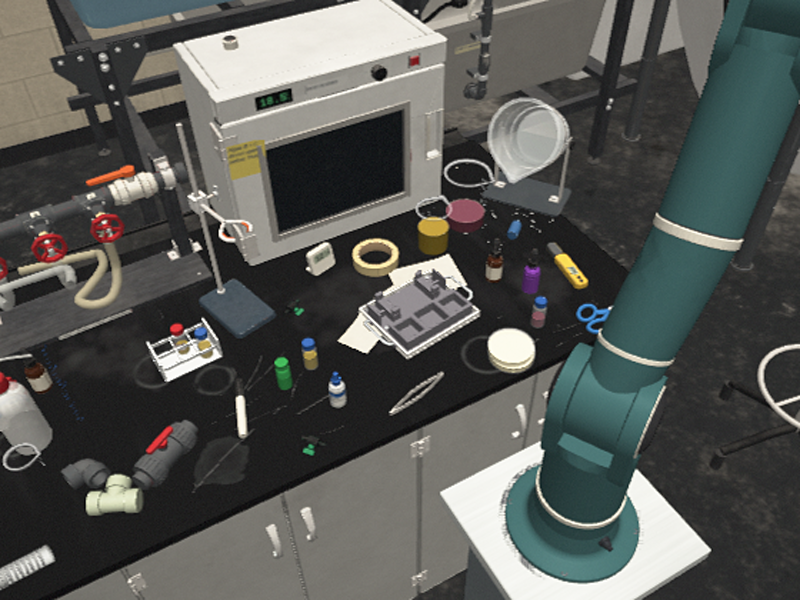

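The top view (800x600 scale) shows the pen at (573,320), the brown bottle at (505,293), and the loose blue-capped vials at (505,364) and (304,303). The caddy is at (418,302), with the saddles on the far side and the cells on the near side. The decoys are purple (529,322), green (275,311) and a white bottle (305,351).

Run:
```python
from h import *
t=np.load('top.npy',allow_pickle=True).item(); s=np.load('scene.npy',allow_pickle=True).item()
def blobs(c,lo,hi,mina=15):
    h=cv2.cvtColor(c['frame'],cv2.COLOR_RGB2HSV); m=cv2.inRange(h,lo,hi)
    n,l,st,ce=cv2.connectedComponentsWithStats(m)
    return [(ce[i],st[i,4],l==i) for i in range(1,n) if st[i,4]>=mina]
def tri(a,b):
    o1,d1=ray(t,*a);o2,d2=ray(s,*b)
    k=np.linalg.lstsq(np.c_[d1,-d2],o2-o1,rcond=None)[0]
    p,q=o1+d1*k[0],o2+d2*k[1]; return (p+q)/2,np.linalg.norm(p-q)
for nm,c in(('top',t),('scene',s)):
    print(nm,'blue',[(b[0].round(1).tolist(),b[1]) for b in blobs(c,(100,110,60),(125,255,255))])
    print(nm,'yel',[(b[0].round(1).tolist(),b[1]) for b in blobs(c,(20,150,120),(32,255,255))])
for z,n,p in((.068,'vialA',(505,364)),(.068,'vialB',(304,303)),(.1,'brown',(505,293)),(.01,'pen',(573,320)),(.085,'white',(305,351)),(.1,'purple',(529,322))):
    print(n,onz(t,p[0]*.7,p[1]*.7,z).round(3))
# caddy crop
a=t['frame'][165:260,235:420]; cv2.imwrite('pics/cad.png',cv2.resize(a[:,:,::-1],None,fx=4.3,fy=4.3,interpolation=cv2.INTER_CUBIC))
```

```text
top blue [([41.8, 160.4], np.int32(29)), ([160.1, 170.4], np.int32(36)), ([391.4, 176.4], np.int32(111)), ([211.1, 209.7], np.int32(49)), ([212.0, 244.2], np.int32(19)), ([354.9, 253.7], np.int32(49)), ([387.3, 272.9], np.int32(334))]
top yel [([215.9, 91.5], np.int32(40)), ([335.7, 153.9], np.int32(242)), ([332.4, 163.6], np.int32(42)), ([400.4, 229.2], np.int32(242))]
scene blue [([359.5, 160.4], np.int32(91)), ([378.1, 211.0], np.int32(65)), ([414.2, 221.2], np.int32(248)), ([140.1, 233.0], np.int32(64)), ([215.3, 240.1], np.int32(73)), ([234.6, 264.5], np.int32(52)), ([235.9, 275.8], np.int32(18))]
scene yel [([302.7, 159.0], np.int32(184)), ([399.5, 189.1], np.int32(216))]
vialA [ 0.38  -0.214  0.068]
vialB [0.504 0.226 0.068]
brown [ 0.529 -0.21   0.1  ]
pen [ 0.489 -0.376  0.01 ]
white [0.396 0.217 0.085]
purple [ 0.467 -0.261  0.1  ]
```

View pics/cad.png

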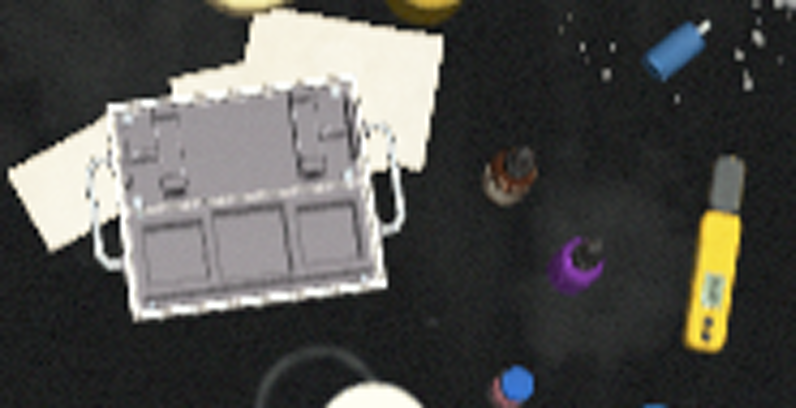

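```bash
cat >> h.py <<'E'
def to(target,yaw,verbose=True):
    "shift in tool axes and turn to go to world TCP target with tool x at yaw, tool down"
    s=manip.read_state(); r=R.from_quat(s['tcp_rot'])
    sh=r.inv().apply(np.array(target)-s['ee_pos'])
    g=R.from_euler('z',yaw)*R.from_euler('x',np.pi)
    w=(r.inv()*g).as_rotvec()
    print('t',round(s['clock'],2),'turn',w.round(3),'shift',sh.round(4),'rows>=',np.linalg.norm(sh)/.0625,np.linalg.norm(w)/.187)
def yaw():
    x=R.from_quat(manip.read_state()['tcp_rot']).apply([1,0,0]); return np.arctan2(x[1],x[0])
def wcam():
    s=manip.read_state(); c=grab_frame('wrist')
    T=np.eye(4);T[:3,:3]=R.from_quat(s['tcp_rot']).as_matrix();T[:3,3]=s['ee_pos']
    c=dict(c);c['cam_to_world']=T@np.array(c['mount']);return c
def crp(c,u,v,s=4.3,o=(235,165)): return u/s+o[0],v/s+o[1]
def proj(c,p):
    q=np.linalg.inv(c['cam_to_world'])@[*p,1]; K=np.array(c['intrinsics']); q=K@[q[0],-q[1],-q[2]]; return q[:2]/q[2]
E
python3 - <<'E'
from h import *
t=np.load('top.npy',allow_pickle=True).item(); s=np.load('scene.npy',allow_pickle=True).item()
def tri(a,b):
    o1,d1=ray(t,*a);o2,d2=ray(s,*b)
    k=np.linalg.lstsq(np.c_[d1,-d2],o2-o1,rcond=None)[0]
    p,q=o1+d1*k[0],o2+d2*k[1]; return ((p+q)/2).round(4),round(np.linalg.norm(p-q),4)
print('vialA',tri((354.9,253.7),(378.1,211)),'vialB',tri((211.1,209.7),(215.3,240.1)))
print('pen ends',onz(t,*crp(t,705,350),.01),onz(t,*crp(t,730,157),.01))
print('brown bottom',onz(t,*crp(t,500,190),.03),'top',onz(t,*crp(t,519,160),.11))
for n,p in dict(rimNL=(135,320),rimNR=(386,287),rimFL=(110,103),rimFR=(350,77)).items(): print(n,onz(t,*crp(t,*p),.016).round(4))
for n,p in dict(L=(177,250),M=(251,240),Rr=(330,233)).items(): print(n,onz(t,*crp(t,*p),.032).round(4))
c=wcam(); print(c['mount'],c['intrinsics'][0],c.keys())
to((.5,-.12,.35),0)
E
```

```text
vialA (array([ 0.3854, -0.2175,  0.0605]), np.float64(0.0042)) vialB (array([0.513 , 0.2335, 0.0615]), np.float64(0.0024))
pen ends [ 0.41615591 -0.36710776  0.01      ] [ 0.56314656 -0.38898299  0.01      ]
brown bottom [ 0.52999113 -0.21268324  0.03      ] top [ 0.53639973 -0.21504938  0.11      ]
rimNL [0.4281 0.057  0.016 ]
rimNR [ 0.4572 -0.1295  0.016 ]
rimFL [0.5933 0.0803 0.016 ]
rimFR [ 0.6176 -0.1013  0.016 ]
L [0.479  0.0268 0.032 ]
M [ 0.4877 -0.0279  0.032 ]
Rr [ 0.4943 -0.0864  0.032 ]
[[-2.82087021e-04  9.50211010e-01  3.11607055e-01  8.01019805e-02]
 [ 9.99999856e-01  4.10500043e-04 -3.46509099e-04 -7.30932977e-04]
 [-4.57171471e-04  3.11606913e-01 -9.50210989e-01 -1.43123129e-01]
 [ 0.00000000e+00  0.00000000e+00  0.00000000e+00  1.00000000e+00]] [319.93911647   0.         277.2006678 ] dict_keys(['frame', 'intrinsics', 'mount', 'cam_to_world'])
t 0.15 turn [-0.001  0.     0.467] shift [ 0.3925 -0.3176 -0.119 ] rows>= 8.299999368286306 2.495900119979659
```

Emit:
move_arm:
  motion:
    - [[0,0,0.467,0.393,-0.318,-0.04,1],[0,0,0.467,0.393,-0.318,-0.04,1],[0,0,0.467,0.393,-0.318,-0.04,1],[0,0,0.467,0.393,-0.318,-0.04,1],[0,0,0.467,0.393,-0.318,-0.04,1],[0,0,0.467,0.393,-0.318,-0.04,1],[0,0,0.467,0.393,-0.318,-0.04,1],[0,0,0.467,0.393,-0.318,-0.04,1],[0,0,0.467,0.393,-0.318,-0.04,1],[0,0,0.467,0.393,-0.318,-0.04,1],[0,0,0.467,0.393,-0.318,-0.04,1],[0,0,0.467,0.393,-0.318,-0.04,1],[0,0,0.467,0.393,-0.318,-0.04,1]]

```text
clock: 1.78
ee_pos: [0.5, -0.1206, 0.2712]
tcp_rot: [1.0, -0.001, -0.0, 0.0]
ft_force: [-0.0, -0.7, 0.1]
opening: 0.0858
```

Run:
```python
from h import *
c=wcam(); np.save('w1.npy',c,allow_pickle=True)
cv2.imwrite('pics/w1.png',cv2.resize(c['frame'][:,:,::-1],(800,600),interpolation=cv2.INTER_CUBIC)); print(manip.read_state()['ee_pos'],yaw())
```

```text
[ 0.50013143 -0.12032736  0.27121255] -0.0015466189312437527
```

View pics/w1.png

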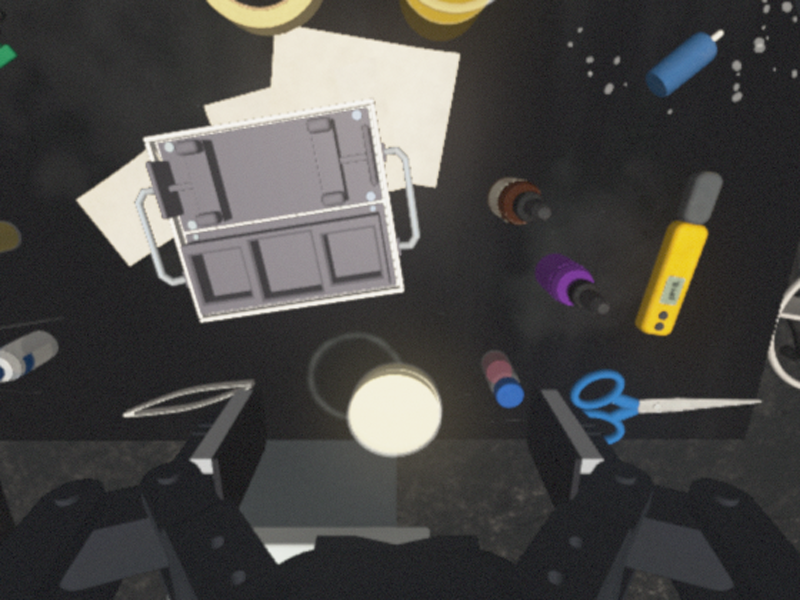

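The wrist view (800x600 scale) shows the caddy rim corners at about (145,138), (374,100), (403,291) and (203,321). The brown bottle base is at (503,198), vial A at (500,375) and the pen from (655,325) to (705,180). Next I'll work these out precisely.

Run:
```python
from h import *
c=np.load('w1.npy',allow_pickle=True).item(); f=c['frame']
P=lambda u,v,z: onz(c,u*.7,v*.7,z)
for n,p in dict(FL=(145,138),FR=(374,100),NR=(403,291),NL=(203,321)).items(): print(n,P(*p,.016).round(4))
for n,ps in dict(L=[(194,249),(246,243),(206,303),(258,297)],M=[(251,240),(311,232),(265,297),(322,290)],R=[(324,232),(375,222),(335,281),(389,276)]).items():
    q=np.array([P(*p,.032) for p in ps]); print(n,q.mean(0).round(4), (q[0]-q[1])[:2].round(3),(q[0]-q[2])[:2].round(3))
h=cv2.cvtColor(f,cv2.COLOR_RGB2HSV)
m=cv2.inRange(h,(20,120,100),(34,255,255)); m[:,:420]=0
m=cv2.morphologyEx(m,cv2.MORPH_CLOSE,np.ones((9,9)))
pts=cv2.findContours(m,0,2)[0]; k=max(pts,key=cv2.contourArea); r=cv2.minAreaRect(k); print('yellow rect',r)
for q in cv2.boxPoints(r): print(onz(c,*q,.018).round(4))
print('pen tips', P(655,333,.01),P(706,172,.01))
m=cv2.inRange(h,(100,120,60),(125,255,255)); n,l,st,ce=cv2.connectedComponentsWithStats(m)
for i in range(1,n):
    if st[i,4]>60: print(ce[i]/.7,st[i,4],onz(c,*ce[i],.062).round(4))
print('brown', P(541,210,.110),P(503,200,.02))
a=f[50:250,80:300]; cv2.imwrite('pics/w1c.png',cv2.resize(a[:,:,::-1],None,fx=3,fy=3,interpolation=cv2.INTER_CUBIC))
```

```text
FL [0.5921 0.0856 0.016 ]
FR [ 0.6203 -0.1027  0.016 ]
NR [ 0.4607 -0.1263  0.016 ]
NL [0.432  0.0595 0.016 ]
L [0.4815 0.0266 0.032 ] [-0.005  0.045] [0.048 0.004]
M [ 0.4886 -0.0268  0.032 ] [-0.007  0.051] [0.05  0.007]
R [ 0.499  -0.0858  0.032 ] [-0.008  0.043] [0.043 0.007]
yellow rect ((469.4841613769531, 194.25732421875), (27.656429290771484, 84.79658508300781), 20.2248592376709)
[ 0.4254 -0.3383  0.018 ]
[ 0.5298 -0.3577  0.018 ]
[ 0.518 -0.392  0.018]
[ 0.4115 -0.3753  0.018 ]
pen tips [ 0.41659639 -0.36624865  0.01      ] [ 0.56392589 -0.38395821  0.01      ]
[681.17033456  63.89772294] 1123 [ 0.6381 -0.3178  0.062 ]
[605.81194441 401.73156379] 1141 [ 0.3731 -0.3029  0.062 ]
[508.61792054 392.88672866] 338 [ 0.382  -0.2174  0.062 ]
brown [ 0.5440944  -0.21535096  0.11      ] [ 0.54193376 -0.2105629   0.02      ]
```

View pics/w1c.png

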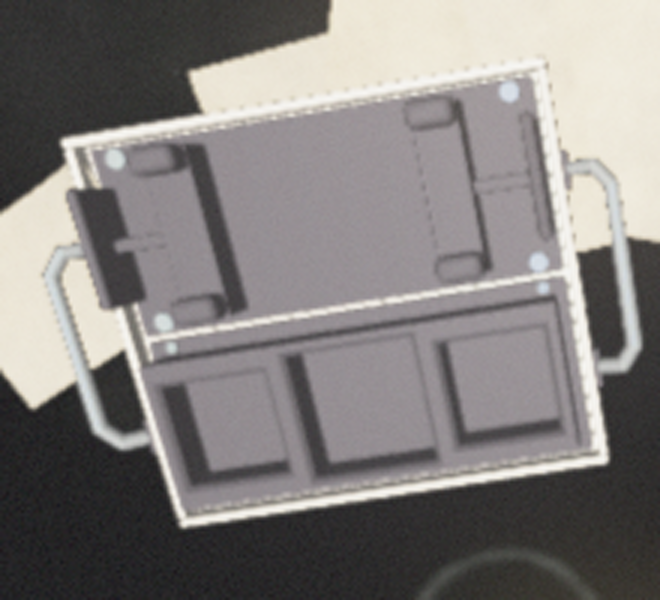

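Run:
```python
from h import *
c=np.load('w1.npy',allow_pickle=True).item()
P=lambda p,z: onz(c,p[0]/3+80-.33,p[1]/3+50-.33,z)[:2]
def show(n,ps,z):
    q=np.array([P(p,z) for p in ps]); print(n,q.mean(0).round(4),'edges',[np.linalg.norm(q[i]-q[i-1]).round(3) for i in range(4)],'ang',np.arctan2(*(q[1]-q[0])[[0,1]]*[1,-1]).round(3))
show('penscrews',[(115,160),(509,92),(539,262),(163,322)],.008)
show('rim',[(65,142),(546,65),(606,460),(183,523)],.016)
show('L',[(163,386),(265,371),(291,471),(192,486)],.032)
show('M',[(287,355),(415,335),(440,462),(318,480)],.032)
show('R',[(438,342),(547,325),(566,428),(464,446)],.032)
show('saddle ears',[(155,158),(431,113),(458,266),(195,308)],.044)
```

```text
penscrews [ 0.565  -0.0133] edges [np.float64(0.065), np.float64(0.161), np.float64(0.066), np.float64(0.161)] ang 0.156
rim [ 0.5263 -0.0203] edges [np.float64(0.161), np.float64(0.19), np.float64(0.159), np.float64(0.189)] ang 0.144
L [0.4798 0.03  ] edges [np.float64(0.043), np.float64(0.042), np.float64(0.043), np.float64(0.043)] ang 0.143
M [ 0.4881 -0.0271] edges [np.float64(0.053), np.float64(0.052), np.float64(0.053), np.float64(0.052)] ang 0.151
R [ 0.4976 -0.084 ] edges [np.float64(0.044), np.float64(0.044), np.float64(0.043), np.float64(0.043)] ang 0.152
saddle ears [ 0.5657 -0.0149] edges [np.float64(0.055), np.float64(0.103), np.float64(0.054), np.float64(0.103)] ang 0.147
```

Emit:
move_arm:
  motion:
    - [[0,0,0.06,-0.005,0.06,0.05,0.29],[0,0,0.12,-0.01,0.12,0.1,0.29],[0,0,0.12,-0.01,0.18,0.12,0.29],[0,0,0.12,-0.01,0.24,0.12,0.29],[0,0,0.12,-0.01,0.255,0.12,0.29],[0,0,0.12,-0.01,0.255,0.12,0.29],[0,0,0.12,-0.01,0.255,0.12,0.29]]

```text
clock: 2.7
ee_pos: [0.4903, -0.3739, 0.151]
tcp_rot: [0.998, -0.06, -0.0, -0.001]
ft_force: [0.2, 0.6, 0.1]
opening: 0.0551
```

Run:
```python
from h import *
c=wcam(); cv2.imwrite('pics/w2.png',c['frame'][:,:,::-1]); print(manip.read_state()['ee_pos'],yaw())
h=cv2.cvtColor(c['frame'],cv2.COLOR_RGB2HSV)
m=cv2.inRange(h,(20,120,100),(34,255,255)); m=cv2.morphologyEx(m,cv2.MORPH_CLOSE,np.ones((15,15)))
k=max(cv2.findContours(m,0,2)[0],key=cv2.contourArea); print([onz(c,*q,.014).round(4) for q in cv2.boxPoints(cv2.minAreaRect(k))])
to((.490,-.375,.003),-.12)
```

```text
[ 0.49068059 -0.37324946  0.15127083] -0.11883442511013205
[array([ 0.4186, -0.3454,  0.014 ]), array([ 0.5244, -0.3632,  0.014 ]), array([ 0.5197, -0.3938,  0.014 ]), array([ 0.4132, -0.3796,  0.014 ])]
t 2.75 turn [-0.001  0.     0.001] shift [-0.0005  0.002   0.1483] rows>= 2.3725236332211908 0.008104878812686936
```

View pics/w2.png

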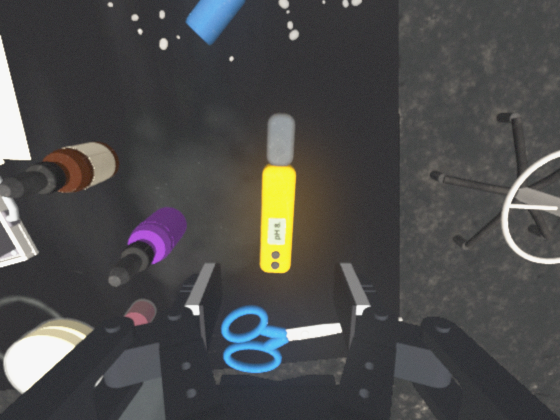

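The view shows the pen well centred between the fingers, from (276,272) to (281,114), with its axis at about -0.145 rad. I'll descend and grip.

Emit:
move_arm:
  motion:
    - [[0,0,0.025,-0.001,0.001,0.05,0.29],[0,0,0.025,-0.001,0.001,0.1,0.29],[0,0,0.025,-0.001,0.001,0.13,0.29],[0,0,0.025,-0.001,0.001,0.148,0.29],[0,0,0.025,-0.001,0.001,0.148,0.29],[0,0,0.025,-0.001,0.001,0.148,-1],[0,0,0.025,-0.001,0.001,0.148,-1],[0,0,0.025,-0.001,0.001,0.148,-1],[0,0,0.025,-0.001,0.001,0.148,-1],[0,0,0.025,-0.001,0.001,0.148,-1],[0,0,0.025,-0.001,0.001,0.1,-1],[0,0,0.025,-0.001,0.001,0.05,-1],[0,0,0.025,-0.001,0.001,0,-1],[0,0,0.025,-0.001,0.001,-0.02,-1],[0,0,0.025,-0.001,0.001,-0.02,-1]]
  grip_force: 40

```text
clock: 4.62
ee_pos: [0.49, -0.3763, 0.1736]
tcp_rot: [0.997, -0.073, 0.002, 0.001]
ft_force: [0.2, 0.7, -1.5]
opening: 0.0286
```

Run:
```python
from h import *
s=manip.read_state();print(s['ee_pos'],yaw(),s['ft_force'],s['opening'])
c=wcam(); h=cv2.cvtColor(c['frame'],cv2.COLOR_RGB2HSV); cv2.imwrite('pics/w3.png',c['frame'][:,:,::-1])
to((.5653,-.0145,.15),1.72)
```

```text
[ 0.49002095 -0.37631728  0.17360252] -0.145444938671303 [ 0.19841304  0.69333749 -1.49438252] 0.02861441016673146
t 4.67 turn [ 1.000e-03 -0.000e+00 -1.865e+00] shift [ 0.023  -0.3684  0.0215] rows>= 5.915809854007527 9.975542631915388
```

View pics/w3.png

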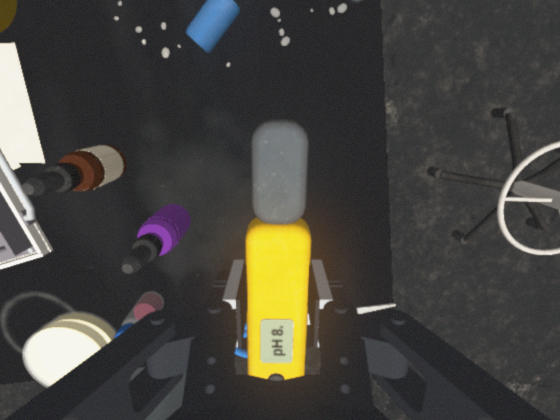

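The pen is held and level. Its cap tip is at (281,120) and its near end is at about (277,378).

Run:
```python
from h import *
c=wcam(); s=manip.read_state(); r=R.from_quat(s['tcp_rot'])
for p,dz in(((281,120),.007),((277,378),.007),((277,378),.012)): print(r.inv().apply(onz(c,*p,s['ee_pos'][2]+dz)-s['ee_pos']))
```

```text
[ 0.07530397  0.00140422 -0.00707877]
[-0.05964022 -0.00031992 -0.00693794]
[-0.05455669 -0.00031784 -0.01194322]
```

Emit:
move_arm:
  motion:
    - [[0,0,-0.18,0.002,-0.03,0.0,-1],[0,0,-0.36,0.004,-0.07,0.0,-1],[0,0,-0.54,0.006,-0.11,0.0,-1],[0,0,-0.72,0.008,-0.15,0.0,-1],[0,0,-0.9,0.01,-0.19,0.0,-1],[0,0,-1.08,0.013,-0.23,0.0,-1],[0,0,-1.26,0.015,-0.27,0.0,-1],[0,0,-1.44,0.018,-0.31,0.0,-1],[0,0,-1.62,0.02,-0.35,0.0,-1],[0,0,-1.8,0.023,-0.368,0.0,-1],[0,0,-1.865,0.023,-0.368,0.03,-1],[0,0,-1.865,0.023,-0.368,0.06,-1],[0,0,-1.865,0.023,-0.368,0.08,-1],[0,0,-1.865,0.023,-0.368,0.08,-1],[0,0,-1.865,0.023,-0.368,0.08,-1]]

```text
clock: 6.6
ee_pos: [0.5657, -0.0146, 0.0917]
tcp_rot: [0.653, 0.758, 0.0, 0.0]
ft_force: [0.2, -0.3, 0.6]
opening: 0.029
```

Run:
```python
from h import *
s=manip.read_state();print(s['ee_pos'],yaw(),s['joints'].round(2),s['opening'])
c=wcam(); cv2.imwrite('pics/w4.png',c['frame'][:,:,::-1])
to((.5653,-.0145,.033),1.721)
```

```text
[ 0.56572013 -0.01459254  0.09174978] 1.7197093891994597 [ 0.35  0.57 -0.5   1.89  0.38  0.77 -0.2 ] 0.028952373710182572
t 6.65 turn [ 0.002  0.    -0.001] shift [ 0.0002 -0.0008  0.0592] rows>= 0.9471140290458512 0.01118169122497455
```

View pics/w4.png

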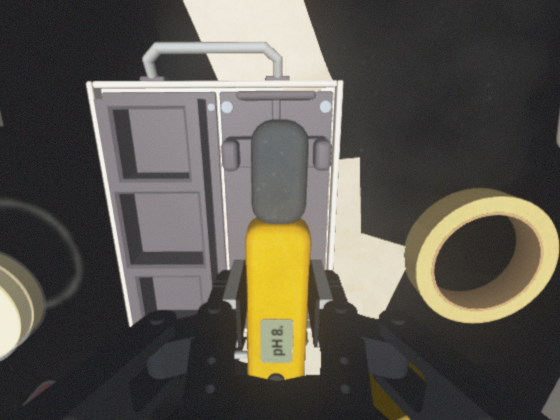

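The pen is centred over the saddles: its axis is at column 279, with the ears at (230,155) and (322,155). I'll lower and release it.

Emit:
move_arm:
  motion:
    - [[0,0,0,0,-0.001,0.03,-1],[0,0,0,0,-0.001,0.045,-1],[0,0,0,0,-0.001,0.054,-1],[0,0,0,0,-0.001,0.058,-1],[0,0,0,0,-0.001,0.058,-1],[0,0,0,0,-0.001,0.058,0.1],[0,0,0,0,-0.001,0.058,0.1],[0,0,0,0,-0.001,0.058,0.1],[0,0,0,0,-0.001,0.058,0.1],[0,0,0,0,-0.001,0.0,0.1],[0,0,0,0,-0.001,-0.06,0.1],[0,0,0,0,-0.001,-0.1,0.1],[0,0,0,0,-0.001,-0.1,0.1],[0,0,0,0,-0.001,-0.1,0.1]]

```text
clock: 8.4
ee_pos: [0.5637, -0.0152, 0.1907]
tcp_rot: [0.653, 0.758, -0.0, -0.0]
ft_force: [0.1, 0.2, -1.3]
opening: 0.047
```

Run:
```python
from h import *
s=manip.read_state();print(s['ee_pos'],s['opening'])
c=wcam(); cv2.imwrite('pics/w5.png',c['frame'][:,:,::-1])
h=cv2.cvtColor(c['frame'],cv2.COLOR_RGB2HSV)
m=cv2.inRange(h,(20,120,100),(34,255,255)); m[:,380:]=0;m=cv2.morphologyEx(m,cv2.MORPH_CLOSE,np.ones((15,15)))
k=max(cv2.findContours(m,0,2)[0],key=cv2.contourArea); print([onz(c,*q,.045).round(4) for q in cv2.boxPoints(cv2.minAreaRect(k))])
to((.384,-.2175,.15),1.721)
```

```text
[ 0.56366436 -0.01516032  0.19066619] 0.04704406840505265
[array([ 0.5583, -0.0891,  0.045 ]), array([0.546 , 0.0155, 0.045 ]), array([0.5741, 0.0192, 0.045 ]), array([ 0.5896, -0.085 ,  0.045 ])]
t 8.45 turn [-0.002 -0.    -0.001] shift [-0.1736 -0.2073  0.0405] rows>= 4.373941874149472 0.014040615298534549
```

View pics/w5.png

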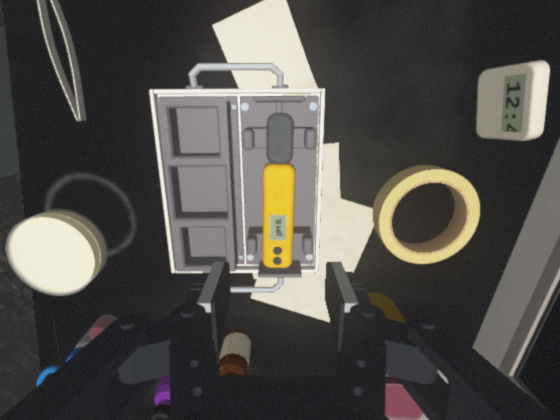

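The pen lies in both saddles, from (279,113) to (278,268). Next is vial A.

Emit:
move_arm:
  motion:
    - [[0,0,0,-0.04,-0.05,0.0,0.29],[0,0,0,-0.08,-0.1,0.01,0.29],[0,0,0,-0.12,-0.15,0.02,0.29],[0,0,0,-0.16,-0.19,0.03,0.29],[0,0,0,-0.174,-0.207,0.03,0.29],[0,0,0,-0.174,-0.207,0.03,0.29],[0,0,0,-0.174,-0.207,0.03,0.29]]

```text
clock: 9.32
ee_pos: [0.3858, -0.2167, 0.1608]
tcp_rot: [0.652, 0.758, 0.0, -0.0]
ft_force: [-0.0, -0.2, -0.2]
opening: 0.0553
```

```bash
cat >> h.py <<'E'
def cap(z=.064):
    c=wcam(); s=manip.read_state(); h=cv2.cvtColor(c['frame'],cv2.COLOR_RGB2HSV)
    m=cv2.inRange(h,(100,120,60),(125,255,255)); n,l,st,ce=cv2.connectedComponentsWithStats(m)
    for i in range(1,n):
        if st[i,4]>60: print('blue',ce[i].round(),st[i],onz(c,*ce[i],z).round(4))
    return c
E
python3 - <<'E'
from h import *
s=manip.read_state();print(s['ee_pos'],s['opening'],s['joints'].round(2))
c=cap(); cv2.imwrite('pics/w6.png',c['frame'][:,:,::-1])
E
```

```text
[ 0.38581906 -0.21665276  0.16080913] 0.055310868100736266 [ 0.9   0.27 -0.52  2.13  0.19  0.79  0.41]
blue [274. 215.] [259 198  31  33 787] [ 0.3831 -0.217   0.064 ]
blue [185. 271.] [171 254  38  46 515] [ 0.3166 -0.2774  0.064 ]
blue [235. 288.] [217 262  37  56 851] [ 0.3602 -0.2873  0.064 ]
blue [493. 341.] [475 320  37  43 965] [ 0.5984 -0.3073  0.064 ]
```

View pics/w6.png

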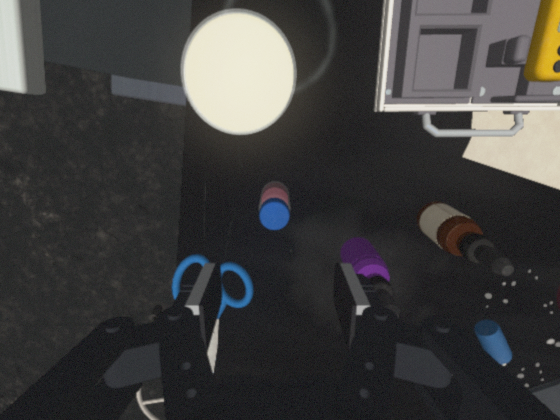

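Vial A's cap at (274,215) gives (0.383,-0.217), upright. I'll grip it and carry it over the right cell.

Emit:
move_arm:
  motion:
    - [[0,0,0,0,-0.003,0.05,0.29],[0,0,0,0,-0.003,0.1,0.29],[0,0,0,0,-0.003,0.12,0.29],[0,0,0,0,-0.003,0.128,0.29],[0,0,0,0,-0.003,0.128,0.29],[0,0,0,0,-0.003,0.128,-1],[0,0,0,0,-0.003,0.128,-1],[0,0,0,0,-0.003,0.128,-1],[0,0,0,0,-0.003,0.128,-1],[0,0,0,0,-0.003,0.128,-1],[0,0,0,0,-0.003,0.09,-1],[0,0,0,0,-0.003,0.05,-1],[0,0,0,0.03,0.03,0.05,-1],[0,0,0,0.06,0.065,0.05,-1],[0,0,0,0.09,0.1,0.05,-1],[0,0,0,0.115,0.13,0.05,-1],[0,0,0,0.115,0.13,0.05,-1],[0,0,0,0.115,0.13,0.05,-1],[0,0,0,0.115,0.13,0.05,-1]]
  grip_force: 35

```text
clock: 11.75
ee_pos: [0.496, -0.0859, 0.1112]
tcp_rot: [0.653, 0.757, -0.0, -0.0]
ft_force: [0.6, 0.2, -0.5]
opening: 0.0253
```

Run:
```python
from h import *
s=manip.read_state();print(s['ee_pos'],s['opening'],s['ft_force'])
c=cap(.11); cv2.imwrite('pics/w7.png',c['frame'][:,:,::-1])
to((.497,-.0839,.041),1.721)
```

```text
[ 0.49600881 -0.08594574  0.11120566] 0.025349268432790818 [ 0.64938571  0.17059114 -0.52609215]
blue [277. 307.] [ 247  275   60   65 3075] [ 0.4982 -0.105   0.11  ]
t 11.8 turn [-0.001  0.001 -0.003] shift [0.0019 0.0012 0.0703] rows>= 1.1247689777300316 0.017847224684971675
```

View pics/w7.png

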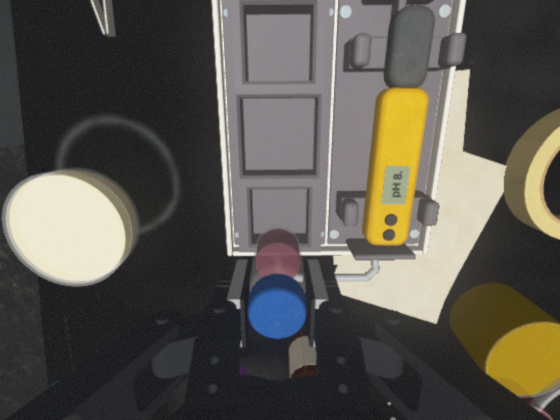

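Vial A is held upright over the right cell, with its body at (278,255). I'll lower it.

Emit:
move_arm:
  motion:
    - [[0,0,0,0.002,0.001,0.03,-1],[0,0,0,0.002,0.001,0.05,-1],[0,0,0,0.002,0.001,0.062,-1],[0,0,0,0.002,0.001,0.069,-1],[0,0,0,0.002,0.001,0.069,-1],[0,0,0,0.002,0.001,0.069,-0.1],[0,0,0,0.002,0.001,0.069,-0.1],[0,0,0,0.002,0.001,0.069,0.0],[0,0,0,0.002,0.001,0.069,0.0],[0,0,0,0.002,0.001,0.02,0.0],[0,0,0,0.002,0.001,-0.04,0.0],[0,0,0,0.002,0.001,-0.08,0.0],[0,0,0,0.002,0.001,-0.08,0.0],[0,0,0,0.002,0.001,-0.08,0.0]]

```text
clock: 13.55
ee_pos: [0.4969, -0.0827, 0.1907]
tcp_rot: [0.653, 0.758, -0.0, -0.0]
ft_force: [-0.8, 0.0, 0.4]
opening: 0.0426
```

Run:
```python
from h import *
s=manip.read_state();print(s['ee_pos'],s['opening'],s['ft_force'])
c=cap(.074); cv2.imwrite('pics/w8.png',c['frame'][:,:,::-1])
to((.510,.2335,.16),1.721)
```

```text
[ 0.49685421 -0.08271666  0.19065103] 0.042599568989424914 [-0.82382754  0.03734617  0.36537652]
blue [278. 205.] [265 191  27  28 594] [ 0.4968 -0.0807  0.074 ]
blue [ 96. 336.] [ 87 328  22  21 169] [ 0.3408 -0.2405  0.074 ]
blue [120. 373.] [115 367  10  13  64] [ 0.3632 -0.2832  0.074 ]
t 13.6 turn [-0.002 -0.001 -0.001] shift [0.3106 0.0602 0.0301] rows>= 5.0850757209706 0.014263071351642164
```

Emit:
move_arm:
  motion:
    - [[0,0,0,0.06,0.012,0.0,0.29],[0,0,0,0.12,0.024,0.0,0.29],[0,0,0,0.18,0.036,0.0,0.29],[0,0,0,0.24,0.048,0.01,0.29],[0,0,0,0.29,0.058,0.02,0.29],[0,0,0,0.31,0.06,0.03,0.29],[0,0,0,0.31,0.06,0.03,0.29],[0,0,0,0.31,0.06,0.03,0.29]]

```text
clock: 14.6
ee_pos: [0.5107, 0.2315, 0.1604]
tcp_rot: [0.653, 0.757, -0.001, -0.0]
ft_force: [0.1, -0.9, 0.9]
opening: 0.0551
```

Run:
```python
from h import *
s=manip.read_state();print(s['ee_pos'],s['opening'],s['joints'].round(2))
c=cap(); cv2.imwrite('pics/w9.png',c['frame'][:,:,::-1])
```

```text
[0.51073506 0.23145319 0.16041758] 0.055108331317265384 [ 0.    0.49 -0.62  1.85  0.36  0.91 -0.64]
blue [506.   5.] [488   0  41  14 391] [0.6359 0.3952 0.064 ]
blue [137. 203.] [122 191  30  25 546] [0.4004 0.2245 0.064 ]
blue [277. 213.] [262 197  31  32 779] [0.5101 0.2328 0.064 ]
```

View pics/w9.png

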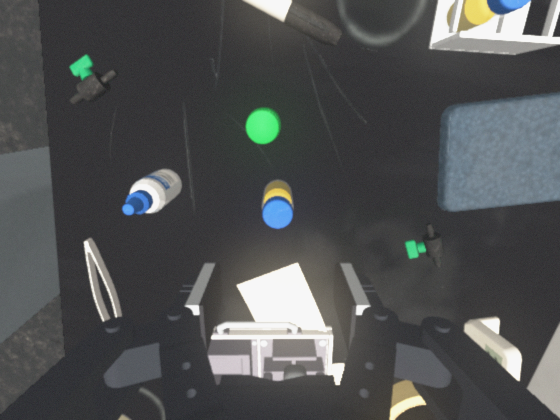

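Vial B's cap at (277,213) gives (0.510,0.2325). The green decoy at (263,126) is clear of the fingers.

Emit:
move_arm:
  motion:
    - [[0,0,0,0.001,0,0.05,0.29],[0,0,0,0.001,0,0.1,0.29],[0,0,0,0.001,0,0.12,0.29],[0,0,0,0.001,0,0.127,0.29],[0,0,0,0.001,0,0.127,0.29],[0,0,0,0.001,0,0.127,-1],[0,0,0,0.001,0,0.127,-1],[0,0,0,0.001,0,0.127,-1],[0,0,0,0.001,0,0.127,-1],[0,0,0,0.001,0,0.127,-1],[0,0,0,0.001,0,0.09,-1],[0,0,0,0.001,0,0.05,-1],[0,0,0,-0.04,-0.012,0.05,-1],[0,0,0,-0.09,-0.028,0.05,-1],[0,0,0,-0.14,-0.044,0.05,-1],[0,0,0,-0.18,-0.056,0.05,-1],[0,0,0,-0.195,-0.061,0.05,-1],[0,0,0,-0.195,-0.061,0.05,-1],[0,0,0,-0.195,-0.061,0.05,-1]]

```text
clock: 17.02
ee_pos: [0.4799, 0.0329, 0.1115]
tcp_rot: [0.652, 0.758, 0.001, -0.0]
ft_force: [-0.6, 0.1, -0.6]
opening: 0.0256
```

Run:
```python
from h import *
s=manip.read_state();print(s['ee_pos'],s['opening'],s['ft_force'])
c=cap(.11); to((.4798,.0299,.041),1.721)
```

```text
[0.47987732 0.03289701 0.11153941] 0.025565462184539058 [-0.57662177  0.08580506 -0.6121275 ]
blue [278. 311.] [ 249  280   59   62 2900] [0.4832 0.0115 0.11  ]
blue [277. 375.] [263 368  28  13 248] [ 0.4891 -0.0308  0.11  ]
t 17.07 turn [ 0.001 -0.001  0.001] shift [-0.0031 -0.0006  0.0705] rows>= 1.1288646263460724 0.010059719403436924
```

Emit:
move_arm:
  motion:
    - [[0,0,0,-0.002,0,0.03,-1],[0,0,0,-0.002,0,0.05,-1],[0,0,0,-0.002,0,0.062,-1],[0,0,0,-0.002,0,0.069,-1],[0,0,0,-0.002,0,0.069,-1],[0,0,0,-0.002,0,0.069,-0.1],[0,0,0,-0.002,0,0.069,-0.1],[0,0,0,-0.002,0,0.069,0.0],[0,0,0,-0.002,0,0.069,0.0],[0,0,0,-0.002,0,0.02,0.0],[0,0,0,-0.002,0,-0.04,0.0],[0,0,0,-0.002,0,-0.1,0.0],[0,0,0,-0.002,0,-0.13,0.0],[0,0,0,-0.002,0,-0.13,0.0],[0,0,0,-0.002,0,-0.13,0.0]]

```text
clock: 18.95
ee_pos: [0.479, 0.0287, 0.2404]
tcp_rot: [0.653, 0.758, -0.001, -0.0]
ft_force: [-0.1, -0.1, -0.4]
opening: 0.0427
```

Run:
```python
from h import *
s=manip.read_state();print(s['ee_pos'],s['opening'],s['ft_force'])
c=cap(.074); cv2.imwrite('pics/w10.png',c['frame'][:,:,::-1])
to((.541,-.213,.22),1.721)
```

```text
[0.47904348 0.0287161  0.24035927] 0.04273223560914405 [-0.07898321 -0.09700126 -0.42922858]
blue [278. 192.] [267 181  23  23 419] [0.4792 0.029  0.074 ]
blue [279. 289.] [269 277  21  23 379] [ 0.4967 -0.0801  0.074 ]
blue [160. 396.] [141 376  33  35 476] [ 0.3717 -0.2549  0.074 ]
t 19.0 turn [-0.003 -0.    -0.001] shift [-0.2484  0.0256  0.0198] rows>= 4.008106295914983 0.015165283348043818
```

Both caps sit over their cells, at (0.479,0.029) and (0.497,-0.080). Now the brown bottle.

Emit:
move_arm:
  motion:
    - [[0,0,0,-0.06,0.006,0.0,0.6],[0,0,0,-0.12,0.012,0.0,0.6],[0,0,0,-0.18,0.018,0.0,0.6],[0,0,0,-0.23,0.025,0.01,0.6],[0,0,0,-0.248,0.026,0.02,0.6],[0,0,0,-0.248,0.026,0.02,0.6],[0,0,0,-0.248,0.026,0.02,0.6]]

```text
clock: 19.88
ee_pos: [0.5422, -0.2098, 0.221]
tcp_rot: [0.651, 0.759, 0.0, -0.001]
ft_force: [0.2, -0.5, -0.4]
opening: 0.0683
```

Run:
```python
from h import *
s=manip.read_state();print(s['ee_pos'],s['opening'],s['joints'].round(2))
c=wcam(); cv2.imwrite('pics/w11.png',c['frame'][:,:,::-1]); np.save('w11.npy',c,allow_pickle=True)
```

```text
[ 0.54222372 -0.20984816  0.22100116] 0.06833124544143719 [ 0.75  0.43 -0.57  1.76  0.27  1.03  0.24]
```

View pics/w11.png

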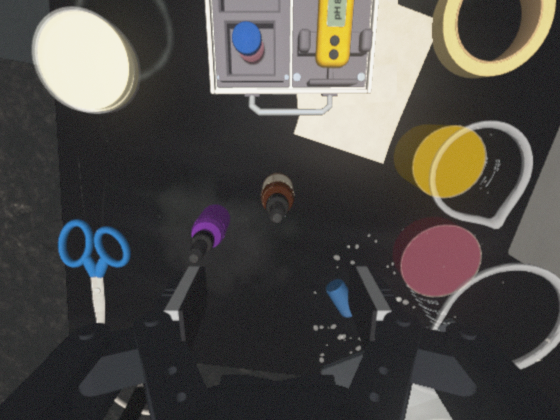

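The brown bottle's dropper tip is at (278,214) and its base is at about (278,184). The purple decoy's tip is at (195,257).

Run:
```python
from h import *
c=np.load('w11.npy',allow_pickle=True).item()
print(onz(c,278,214,.111),onz(c,277,191,.066), 'purple',onz(c,195,256,.111),onz(c,212,222,.06))
to((.541,-.213,.22),1.721)
```

```text
[ 0.54329851 -0.21365676  0.111     ] [ 0.5412363  -0.20563292  0.066     ] purple [ 0.47761545 -0.26274105  0.111     ] [ 0.48139059 -0.24897356  0.06      ]
t 19.93 turn [ 0.    -0.001  0.002] shift [-0.0029 -0.0019  0.0015] rows>= 0.05962619125854496 0.01149362584667154
```

Emit:
move_arm:
  motion:
    - [[0,0,0,-0.002,0,0.05,0.29],[0,0,0,-0.002,0,0.1,0.29],[0,0,0,-0.002,0,0.135,0.29],[0,0,0,-0.002,0,0.155,0.29],[0,0,0,-0.002,0,0.168,0.29],[0,0,0,-0.002,0,0.176,0.29],[0,0,0,-0.002,0,0.178,0.29],[0,0,0,-0.002,0,0.178,0.29]]

```text
clock: 20.92
ee_pos: [0.543, -0.2145, 0.0439]
tcp_rot: [0.653, 0.758, 0.0, 0.001]
ft_force: [1.1, 0.9, -0.1]
opening: 0.0552
```

Emit:
move_arm:
  motion:
    - [[0,0,0,0.002,0,0.001,0.29],[0,0,0,0.002,0,0.001,-1],[0,0,0,0.002,0,0.001,-1],[0,0,0,0.002,0,0.001,-1],[0,0,0,0.002,0,0.001,-1],[0,0,0,0.002,0,0.001,-1],[0,0,0,0.002,0,-0.03,-1],[0,0,0,0.002,0,-0.07,-1],[0,0,0,0.002,0,-0.11,-1],[0,0,0,0.002,0,-0.12,-1],[0,0,0,0.002,0,-0.12,-1]]
  grip_force: 40

```text
clock: 22.3
ee_pos: [0.5421, -0.2125, 0.1631]
tcp_rot: [0.653, 0.758, -0.0, 0.0]
ft_force: [1.2, -0.7, -0.8]
opening: 0.0314
```

Run:
```python
from h import *
s=manip.read_state();print(s['ee_pos'],s['opening'],s['ft_force'])
to((.4884,-.0270,.16),1.721)
```

```text
[ 0.54207029 -0.21254835  0.16312889] 0.03140486145005804 [ 1.23248095 -0.67760172 -0.83864331]
t 22.3 turn [ 0.     0.    -0.002] shift [ 0.1915 -0.0256  0.003 ] rows>= 3.0908787109801037 0.008801284843901582
```

Emit:
move_arm:
  motion:
    - [[0,0,0,0.05,-0.007,0.0,-1],[0,0,0,0.1,-0.014,0.0,-1],[0,0,0,0.15,-0.02,0.0,-1],[0,0,0,0.18,-0.024,0.0,-1],[0,0,0,0.191,-0.026,0.0,-1],[0,0,0,0.191,-0.026,0.0,-1],[0,0,0,0.191,-0.026,0.02,-1],[0,0,0,0.191,-0.026,0.03,-1],[0,0,0,0.191,-0.026,0.03,-1]]

```text
clock: 23.42
ee_pos: [0.4878, -0.0282, 0.1324]
tcp_rot: [0.653, 0.757, -0.001, -0.001]
ft_force: [0.3, 1.1, -0.1]
opening: 0.0312
```

Run:
```python
from h import *
s=manip.read_state();print(s['ee_pos'],s['opening'],s['ft_force'])
c=wcam(); cv2.imwrite('pics/w12.png',c['frame'][:,:,::-1])
to((.4884,-.0270,.05),1.721)
```

```text
[ 0.48781145 -0.0282401   0.1323513 ] 0.031218946306715824 [ 0.25327414  1.14501754 -0.08115918]
t 23.48 turn [-0.001 -0.    -0.002] shift [0.0009 0.0003 0.083 ] rows>= 1.327487617093907 0.013384266622775521
```

View pics/w12.png

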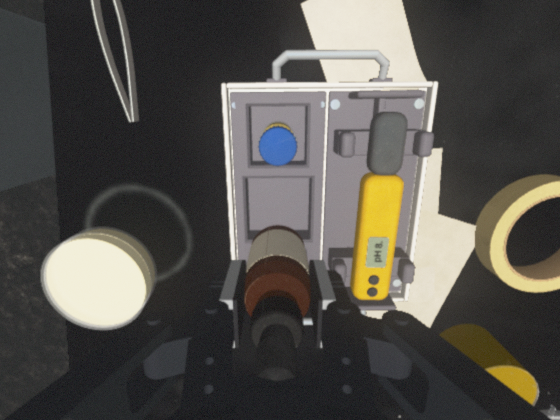

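The bottle hangs upright over the middle cell, with its body at (277,255). I'll lower and release it.

Emit:
move_arm:
  motion:
    - [[0,0,0,0.001,0,0.03,-1],[0,0,0,0.001,0,0.055,-1],[0,0,0,0.001,0,0.07,-1],[0,0,0,0.001,0,0.078,-1],[0,0,0,0.001,0,0.0815,-1],[0,0,0,0.001,0,0.0815,-1],[0,0,0,0.001,0,0.0815,0.0],[0,0,0,0.001,0,0.0815,0.06],[0,0,0,0.001,0,0.0815,0.1],[0,0,0,0.001,0,0.0815,0.1],[0,0,0,0.001,0,0.04,0.1],[0,0,0,0.001,0,-0.01,0.1],[0,0,0,0.001,0,-0.06,0.1],[0,0,0,0.001,0,-0.12,0.1],[0,0,0,0.001,0,-0.14,0.1],[0,0,0,0.001,0,-0.14,0.1],[0,0,0,0.001,0,-0.14,0.1]]

```text
clock: 25.6
ee_pos: [0.4873, -0.0265, 0.2721]
tcp_rot: [0.653, 0.758, -0.001, -0.001]
ft_force: [-0.2, -0.7, -0.6]
opening: 0.0468
```

Run:
```python
from h import *
s=manip.read_state();print(s['ee_pos'],s['opening'],s['ft_force'])
c=cap(.074); cv2.imwrite('pics/w13.png',c['frame'][:,:,::-1]); np.save('w13.npy',c,allow_pickle=True)
t=grab_frame('top'); sc=grab_frame('scene'); cv2.imwrite('pics/end.png',np.hstack([t['frame'][120:300,130:430],sc['frame'][140:320,100:460]])[:,:,::-1])
```

```text
[ 0.48726018 -0.02646434  0.27210371] 0.04680223873734645 [-0.24142673 -0.74429227 -0.5582103 ]
blue [278. 132.] [267 121  22  23 382] [0.4793 0.0289 0.074 ]
blue [279. 232.] [269 222  21  20 313] [ 0.4968 -0.0806  0.074 ]
```

View pics/w13.png

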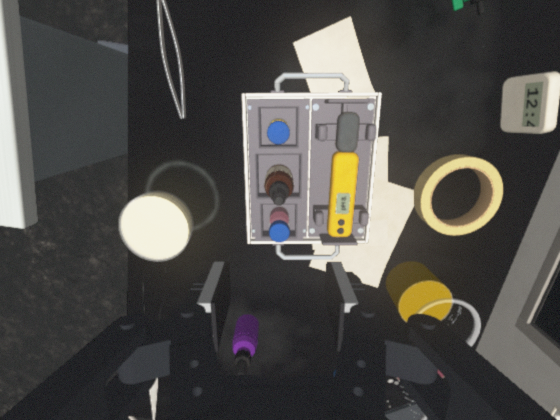

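View pics/end.png

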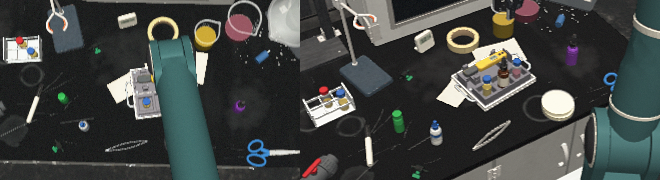

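Everything is seated: the pen in its saddles, the bottle tip at (278,195), the caps at (278,132) and (279,232). The decoys are standing where they were. One quick numeric check, then I'll hand in.

Run:
```python
from h import *
c=np.load('w13.npy',allow_pickle=True).item()
b=onz(c,278,195,.119); print('tip',b,'vs M .4884 -.0270')
print('pen ends',onz(c,348,112,.04),onz(c,340,238,.04),'vs mid .5653 -.0145')
print(workorder.close_job())
```

```text
tip [ 0.48755344 -0.0257307   0.119     ] vs M .4884 -.0270
pen ends [0.5540629  0.05979103 0.04      ] [ 0.57702745 -0.09100504  0.04      ] vs mid .5653 -.0145
the job is handed in; nothing more can be done
None
```

I packed the caddy and handed the job in at about 26 s of the 102 s allowed. The hand-in reported no verdict.

- **Pen:** it lies in both saddles, with its middle about 1 mm from the insert centre and its axis aligned to within about 0.01 rad.
- **Brown bottle:** it stands upright in the large middle cell, with its dropper tip about 1.5 mm from the cell centre.
- **Vials:** one stands in each small cell, with the caps about 1 mm and 3 mm from the cell centres.
- **Left alone:** in the last overall pictures the marker, white bottle, racked vials, and the green and purple look-alikes stand where they were. I judged this by eye and did not measure their positions.
- **Robot:** the wrist force read at most about 2 N at the end of each move, and the gripper was clear above the caddy at hand-in.

No check failed. The first top-camera estimates differed from the wrist-camera ones by up to about 13 mm, mainly for the brown bottle, and I used the wrist values.

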